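# Re-aim a clamped camera head on its swivel base

### The arm

A 6-joint arm with a two-finger parallel gripper is mounted at the origin on the work surface. World frame = base frame: x ahead of the robot, y to its left, z up, the work surface at z = 0. Lengths are in m, angles in degrees, forces in N, time in s.
With the tool pointing down it reaches from about 0.275 to 0.725 m from the base axis. Payload 15.9 kg.
Tool frame: the origin (TCP) lies on the centre line of the jaws, within the pads' length; the fingertips stand 17 mm ahead of it and the grasp point (between the pads) lies 2 mm behind it (manip.tip_extent is the distance from the TCP to the fingertips, in m); z points along the fingers, y is the line along which they close (so a half turn about z gives the same grasp; the last joint's range is limited). The gripper opens to 85 mm and grips with 20 to 120 N. Pads are 22 mm wide; open, the fingers measure 114 mm over their backs; the gripper's body (76 mm by 85 mm) begins 54 mm behind the grasp point. The pads swing forward as they close: fully open they stand 13 mm farther back than shut.
Start: joints at [-68.297, 12.198, -1.971, 75.831, 0, 90], TCP at [0.185, -0.465, 0.248] pointing down, gripper open.
Joint ranges: [-170.91, 170.91], [-42.67, 98.43], [-65.05, 77.54], [-120.47, 116.71], [-90, 82.35], [-180, 180]. Speed limits (degrees/s): [108.29, 108.29, 136.94, 147.25, 180, 180].

### API

Orientations are given as [roll, pitch, yaw] about the fixed x, y, z axes, in that order (R = Rz(yaw) Ry(pitch) Rx(roll)).
In Python, from cell import sensors, capture, manip gives the robot as it stands. The module is installed in compiled form; this text tells all that it offers.
- The arm moves only by the shell command python3 -m inch 'ROWS'. ROWS is JSON, a list of rows, each an object with "rot": the turn, a rotation vector about the tool's x, y, z in degrees, a list of three; "xyz": the shift along the tool's x, y, z in mm, a list of three; "jaw": the opening in per cent of the stroke, from 0 (shut) to 100 (fully open). In form: [{"rot": [ax, ay, az], "xyz": [tx, ty, tz], "jaw": jaw}, ...]. A call has exactly 8 rows; each row is the pose to reach, as a shift and turn from the pose commanded when the call began, along the tool's axes at that moment; what a row does not reach only later rows make up. A row lasts 1/12 s, in which the tool goes at most 41.7 mm and 7.16 degrees, less where a joint would pass 70% of its speed; a pose out of reach is approached as far as the arm can. A call with a gripper value outside its range is refused whole. The fingers move at their own pace and stop on an object; the grip force is fixed at half the most. Time passes only in rows, so rows that repeat a pose let the fingers close, or fill a call up. It gives the time, the measured TCP pose, the force, the opening and the grip force at its end, in the units of the state.
- sensors.observe(): the state, without advancing time (a new reading comes with each control period).
- capture(name): name is "scene" or "top" or "wrist"; returns a dict with "color" (400x640x3 uint8, red, green, blue), "fx", "fy", "cx", "cy" (pixels), "k1" (the pictures are not rectified: a ray, as slopes to the right and down, at radius r is drawn at 1 + k1 r^2 times it, then the intrinsics apply), "R" (3x3) and "t" (3): a world point X has camera coordinates R X + t. Camera axes: x right, y down, z forward; pixel columns grow to the right and rows downward; lengths in m; the calibration is good to about 2 mm. A picture is of the moment at which its call begins. There is no depth.
- manip.sign_off(): hands the job in; it is judged then, once.
The state is a dict: "t": time; "q": joint angles; "joint_velocities": joint speeds; "joint_torque": joint torques, N m; "tool_pos": TCP position; "tool_rot": TCP orientation; "wrist_force": force on the tool from outside, world axes, zero at the start; "moment": the same for the moment, N m; "grip_width": finger opening in m; "grasp_force": force on a finger pad.
Only numpy, scipy, OpenCV 4.12 (cv2) and the standard library are available. Lean on these libraries where they do the work, as an engineer would, in place of code of your own. Each camera call takes 0.05 s, during which the arm holds its last target. There are 200 camera calls.

### The job

The camera on the swivel base has to point at the next pot, but its clamp knob has been overtightened. Turn the knob anticlockwise until the head is quite free, swing the head by its grip post until its pointer meets the tip of the index block, then turn the knob clockwise only until it is snug, taking about 0.2 N m more than it does when running free, and let go. Do not drag the head round against the clamp, and leave the other things where they are.

Things in the scene. Friction and masses are not known exactly. Their poses are not given: they have to be found in the camera images.
- stand: fixed aluminium base plate 330 x 260 mm, 12 mm thick; origin on the table under the head's pivot; the plate spans x -150 to +180 mm, y +-130 mm. At its near (-x) end a grey bridge, 50 mm wide (y) and 50 mm high, carries the clamp knob. A 10-degree scale lies round the disc's far side, its middle along +x
- knob_grip (a point): clamp knob: round, ribbed, black, 44 mm diameter, 24 mm gripping height (12 mm above and below this point on its vertical axis); the point is fixed on the stand at (-102, 0, 67) mm and does not turn or rise. Seen from above clockwise tightens, anticlockwise loosens. The head is free after 0.55 to 1.25 rad of loosening (it differs, and cannot be seen); 1.5 rad of free travel follow
- pivot (a point): the head's vertical turning axis, at the top of the disc, 26 mm above the table
- head: swivel head: dark steel disc 236 mm diameter, top 26 mm above the table, a black camera (42 x 60 mm, top 90 mm above the table) in its middle, a grip post and a flat pointer; origin on the pivot axis at table height, x towards post and pointer. Turns +-1.0 rad about the stand's +x when the clamp is loose and stays where it is left
- head_swing (a joint): angle of the head on the stand, rad, counter-clockwise seen from above is positive; 0 = pointer along the stand's +x
- post_grip (a point): upright round black grip post on the disc, 16 mm diameter, 92 mm from the pivot, 31 to 81 mm above the table, on a 25 mm wide foot; this point is on its axis at 60 mm height. 40 mm or more free on either side of it. Use it to swing the head
- pointer_tip (a point): tip of the flat dark steel pointer that sticks out of the disc's rim just beyond the post, 145 mm from the pivot
- index_tip (a point): inward-pointing tip of the brass index block (16 x 14 mm, 12 mm high) screwed to the plate, 148 mm from the pivot; it does not move. The pointer is right when its tip faces this tip, within 6 mm (they never touch: 3 mm of gap remain)
- shoe: brake shoe, hidden under the bridge, pressed on the disc by the knob's springy screw. Thread friction on the knob is a steady 0.6 N m either way (so it holds when let go); once the shoe bears, the screw adds 0.007 N m per N of shoe force, an anticlockwise push-back. +0.2 N m (28 N) comes about 0.25 rad after first touch; overtightened is +0.5 N m. Compare with readings taken likewise when free
- lens_cap: bystander: round black lens cap lying on the plate's far right corner, 38 mm across, 7 mm high
- flat_key: bystander: small flat steel key lying on the plate's near left corner, 50 x 12 x 6 mm
- jar_pot: bystander: brown clay jar, 120 mm wide, 118 mm high, far left or far right
- domed_pot: bystander: grey-brown domed clay lid with a knob, 128 mm wide, 74 mm high, far left or far right
- rule_a: bystander: brass disc foot 72 mm wide with two upright rules, 234 mm tall in all, off to the right
- rule_b: bystander: a second such foot with rules, off to the right
- pencil_case: bystander: flat wooden case 190 x 50 x 16 mm, off to the left
- sherd: bystander: small clay sherd 42 x 30 x 8 mm, near left

How it is judged:
By the outcome, as a careful person would: the job done as asked, in the order asked, and still so for the second after the job is handed in, with the robot touching nothing.
It also fails if it takes over 72 s, if anything falls off the work surface, if the arm or the gripper's body presses on something with over 40 N, if the wrist force passes 120 N, or if a joint passes its speed limit or range.

## Working session

There is one attempt and no reset: what is moved stays moved. The work goes in short steps, Python scripts to look and compute and a shell command to move; the robot and the scene stay as the last step left them, time stands still between calls to the robot, and variables do not carry over. Pictures are saved under pics/ and viewed, at most 10 in all, crops included, and the job is handed in when it is done.

```bash
mkdir -p pics
python3 - <<'E'
from cell import sensors,capture,manip
import cv2,numpy as np
print(sensors.observe(), manip.tip_extent)
for n in("top","scene"):
    c=capture(n); cv2.imwrite(f"pics/{n}0.png",c["color"][...,::-1])
    print(n,{k:c[k] for k in c if k!="color"})
E
```

```text
{'t': 0.0, 'q': array([-6.82972559e+01,  1.22252298e+01, -2.00891041e+00,  7.58306898e+01,
        1.01289651e-03,  8.99993423e+01]), 'joint_velocities': array([-0.06214831,  0.03315935,  0.00570527,  0.07937618,  0.03688257,
       -0.09557223]), 'joint_torque': array([-2.91278579e-03, -6.86175728e+01,  4.87110114e+01,  1.78682792e-02,
       -2.67758041e-04, -4.61786760e-05]), 'tool_pos': array([ 0.18478155, -0.46425653,  0.24780779]), 'tool_rot': array([-1.79935170e+02, -1.01364002e-03,  2.17034006e+01]), 'wrist_force': array([ 0.20855946, -0.11267588, -0.39962826]), 'moment': array([ 0.00450531, -0.01636235,  0.00225192]), 'grasp_force': 0.0, 'grip_width': 0.08534818928046173} 0.017
top {'fx': 368.09552649567195, 'fy': 368.09552649567195, 'cx': 321.700947413307, 'cy': 196.45291809920286, 'k1': 0.013391195905891495, 'R': array([[ 0.02639494, -0.99957918, -0.01203225],
       [-0.99917203, -0.02600758, -0.03128662],
       [ 0.03096053,  0.01284809, -0.99943803]]), 't': array([0.00673008, 0.51197916, 1.14071076])}
scene {'fx': 372.98790064415215, 'fy': 372.98790064415215, 'cx': 320.94388826498283, 'cy': 196.7420688638812, 'k1': -0.04151582939215496, 'R': array([[ 0.40955074,  0.91225825, -0.00728505],
       [ 0.74411855, -0.33866435, -0.57584204],
       [-0.52778384,  0.23041559, -0.81752852]]), 't': array([-0.19891435, -0.3212141 ,  1.3854617 ])}
```

View pics/top0.png

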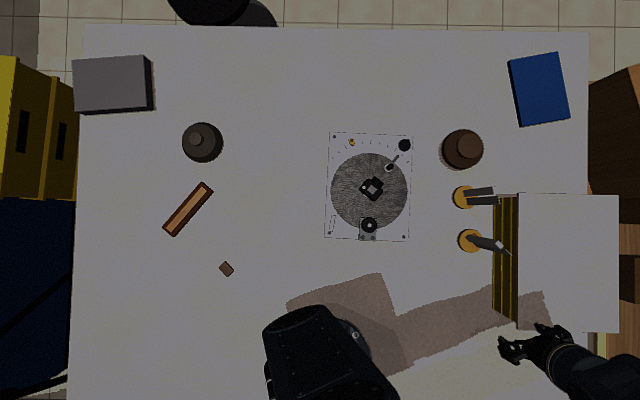

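View pics/scene0.png

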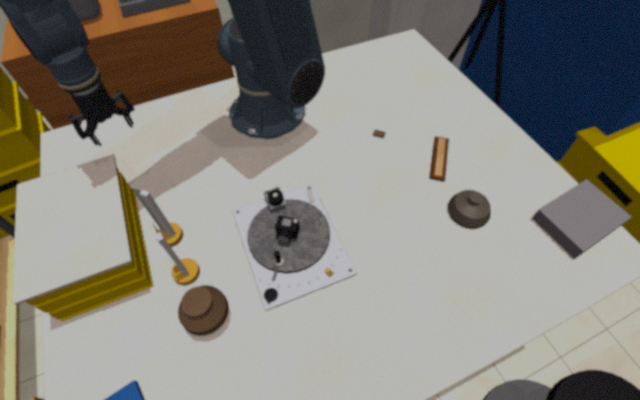

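The top view shows the plate with corners near (329,132), (412,138), (409,241) and (325,236). The knob is near (369,225), the post near (390,167) with its pointer running up and right, the brass index near (351,142), and the lens cap near (404,145). I'll enlarge it.

```bash
cat > h.py <<'E'
import numpy as np,cv2
from cell import sensors,capture,manip
def ray(c,uv):
    p=(np.array(uv,float)-[c["cx"],c["cy"]])/[c["fx"],c["fy"]]
    s=p.copy()
    for _ in range(20): s=p/(1+c["k1"]*(s@s))
    R=np.array(c["R"]);return -R.T@c["t"],R.T@np.r_[s,1]
def onz(c,uv,z):
    o,d=ray(c,uv);return (o+d*(z-o[2])/d[2])
def proj(c,X):
    p=np.array(c["R"])@X+c["t"];s=p[:2]/p[2];return s*(1+c["k1"]*(s@s))*[c["fx"],c["fy"]]+[c["cx"],c["cy"]]
E
python3 - <<'E'
from h import *
c=capture("top");im=c["color"][120:250,315:425,::-1]
cv2.imwrite("pics/crop1.png",cv2.convertScaleAbs(cv2.resize(im,None,fx=4.6,fy=4.6,interpolation=cv2.INTER_CUBIC),alpha=1.5))
h=cv2.cvtColor(im,cv2.COLOR_BGR2HSV)
m=(h[...,1]>120)&(h[...,2]>60)&(h[...,0]>12)&(h[...,0]<35)
ys,xs=np.nonzero(m);print("brass",len(xs),xs.mean()+315,ys.mean()+120, onz(c,(xs.mean()+315,ys.mean()+120),.024))
for p in [(345,130),(345,131),(345,132),(345,133),(345,135),(345,128)]: print(p,c["color"][p[1],p[0]])
E
```

```text
brass 23 351.60869565217394 141.52173913043478 [ 0.6831702  -0.06790082  0.024     ]
(345, 130) [129 127 126]
(345, 131) [128 126 128]
(345, 132) [77 75 77]
(345, 133) [132 129 136]
(345, 135) [128 126 133]
(345, 128) [128 127 127]
```

View pics/crop1.png

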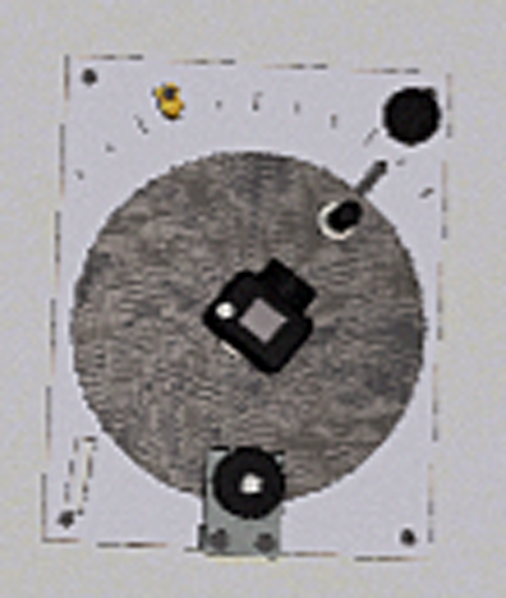

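The crop shows the plate corners at crop pixels (67,57), (450,74), (428,557) and (43,540). The knob is centred at (250,483), the post top at (347,214), the pointer tip at about (383,163), and the brass index at (170,100).

Run:
```python
from h import *
c=capture("top")
P=lambda x,y,z: onz(c,(x/4.6+315-.4,y/4.6+120-.4),z)[:2]
cor=np.array([P(67,57,.012),P(450,74,.012),P(428,557,.012),P(43,540,.012)])
loc=np.array([[.18,.13],[.18,-.13],[-.15,-.13],[-.15,.13]])
a=loc-loc.mean(0);b=cor-cor.mean(0)
th=np.arctan2((a[:,0]*b[:,1]-a[:,1]*b[:,0]).sum(),(a*b).sum())
R=np.array([[np.cos(th),-np.sin(th)],[np.sin(th),np.cos(th)]])
t=cor.mean(0)-R@loc.mean(0)
print("yaw",np.degrees(th),"pivot",t,"res",cor-(loc@R.T+t))
print("knob pred",R@[-.102,0]+t,"seen",P(250,483,.079), P(252,484,.08))
g=c["color"];
print("disc c",P(248,328,.026))
L=lambda p:(p-t)@R
for n,p in dict(post=P(347,212,.081),ptip=P(384,162,.024),brass=onz(c,(351.6,141.5),.022)[:2],cap=P(412,115,.019)).items():
    l=L(p);print(n,p,l,np.hypot(*l),np.degrees(np.arctan2(l[1],l[0])))
# scene view knob
s=capture("scene");cv2.imwrite("pics/sc1.png",cv2.resize(s["color"][170:315,220:370,::-1],None,fx=4,fy=4,interpolation=cv2.INTER_CUBIC))
k=R@[-.102,0]+t;print("scene knobtop proj",(proj(s,np.r_[k,.079])-[220,170])*4,"corners",[(proj(s,np.r_[R@l+t,.012])-[220,170])*4 for l in loc])
```

```text
yaw -1.2917429971339915 pivot [ 0.53239114 -0.12319087] res [[-1.68275873e-03 -6.23559793e-04]
 [-1.35158634e-03 -7.09672985e-05]
 [ 2.34167779e-03  1.03481261e-03]
 [ 6.92667276e-04 -3.40285516e-04]]
knob pred [ 0.43041706 -0.12089146] seen [ 0.43093598 -0.12065062] [ 0.43038048 -0.12181115]
disc c [ 0.53183442 -0.12322187]
post [ 0.60447493 -0.17803811] [ 0.07330191 -0.0532083 ] 0.09057755781168206 -35.975100979176254
ptip [ 0.6454396  -0.21173047] [ 0.1150157  -0.08596862] 0.14359392470704538 -36.77632048365134
brass [ 0.68360295 -0.06800179] [0.14992924 0.05858386] 0.160968461106471 21.342742772688023
cap [ 0.67835415 -0.23079129] [ 0.14835158 -0.1042826 ] 0.18133684812767528 -35.10500547319295
scene knobtop proj [217.0330535   99.29878385] corners [array([547.50371845, 409.87611999]), array([178.20218052, 559.15418385]), array([ 42.38793377, 158.70318309]), array([363.24675594,  50.05601104])]
```

View pics/sc1.png

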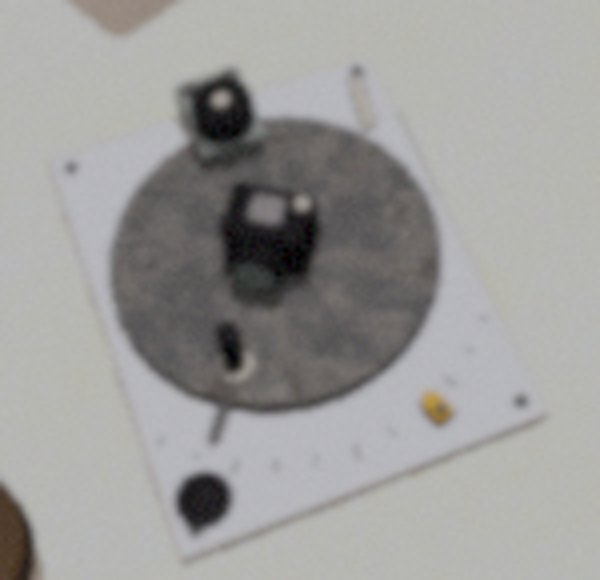

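The scene view agrees: knob at about (220,100), post at (232,350), pointer tip at (213,440), index at (437,407). Now I'll move above the knob, at (0.4305, -0.121).

```bash
python3 -m inch '[{"rot":[0,0,5],"xyz":[30,-19,0],"jaw":100},{"rot":[0,0,10],"xyz":[60,-38,0],"jaw":100},{"rot":[0,0,15],"xyz":[90,-57,0],"jaw":100},{"rot":[0,0,20],"xyz":[120,-76,0],"jaw":100},{"rot":[0,0,25],"xyz":[150,-95,0],"jaw":100},{"rot":[0,0,30],"xyz":[180,-114,0],"jaw":100},{"rot":[0,0,35],"xyz":[210,-133,0],"jaw":100},{"rot":[0,0,40],"xyz":[240,-152,0],"jaw":100}]'
python3 -c "
from h import *
s=sensors.observe();print(s['q'],s['tool_pos'],s['tool_rot'])"
```

```text
t: 0.92
tool_pos: [0.3523, -0.233, 0.2484]
tool_rot: [180.0, -0.0, -18.6]
wrist_force: [0.4, -0.8, 0.0]
grip_width: 0.0856
grasp_force: 0.0
[-3.34788533e+01  3.05283147e+00 -1.25863330e+01  7.43441155e+01
 -7.96787677e-04  1.65075762e+02] [ 0.35228479 -0.23299026  0.24840788] [ 1.79994924e+02 -1.59508723e-02 -1.85546143e+01]
```

```bash
python3 -m inch '[{"rot":[0,0,-3],"xyz":[6,-20,15],"jaw":100},{"rot":[0,0,-6],"xyz":[12,-40,30],"jaw":100},{"rot":[0,0,-9],"xyz":[18,-60,45],"jaw":100},{"rot":[0,0,-12],"xyz":[25,-85,60],"jaw":100},{"rot":[0,0,-15],"xyz":[32,-108,80],"jaw":100},{"rot":[0,0,-18],"xyz":[39,-131,98],"jaw":100},{"rot":[0,0,-18],"xyz":[39,-131,108],"jaw":100},{"rot":[0,0,-18],"xyz":[39,-131,108],"jaw":100}]'
python3 - <<'E'
from h import *
s=sensors.observe();print(s['q'],s['tool_pos'],s['tool_rot'],s['moment'])
c=capture("wrist");cv2.imwrite("pics/w1.png",c["color"][...,::-1])
for z in(.055,.079):print(proj(c,np.array([.4305,-.121,z])))
E
```

```text
t: 1.58
tool_pos: [0.429, -0.1212, 0.1383]
tool_rot: [-179.9, 0.2, -0.2]
wrist_force: [-0.7, -0.2, -0.3]
grip_width: 0.0851
grasp_force: 0.0
[-1.57739334e+01  9.08401131e+00 -2.21082994e+01  5.90058005e+01
  1.01773107e-03  1.64396480e+02] [ 0.42900368 -0.12117952  0.13826847] [-1.79945732e+02  1.90536190e-01 -1.70324945e-01] [0.00671287 0.02819849 0.03245333]
[322.78836814 208.97218372]
[322.65374393 219.32397215]
```

View pics/w1.png

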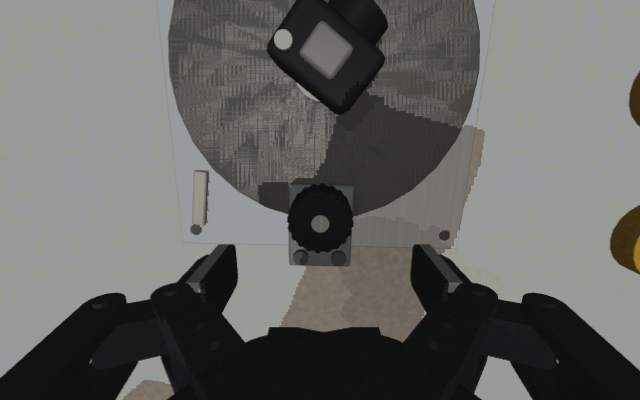

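The wrist view shows the knob top at about (320,220), some 2 mm left of the prediction. The jaws straddle it with clear sides, so I'm descending and gripping.

```bash
python3 -m inch '[{"rot":[0,0,0],"xyz":[1.5,-1.7,12],"jaw":100},{"rot":[0,0,0],"xyz":[1.5,-1.7,26],"jaw":100},{"rot":[0,0,0],"xyz":[1.5,-1.7,40],"jaw":100},{"rot":[0,0,0],"xyz":[1.5,-1.7,54],"jaw":100},{"rot":[0,0,0],"xyz":[1.5,-1.7,64],"jaw":100},{"rot":[0,0,0],"xyz":[1.5,-1.7,68],"jaw":100},{"rot":[0,0,0],"xyz":[1.5,-1.7,68],"jaw":60},{"rot":[0,0,0],"xyz":[1.5,-1.7,68],"jaw":60}]'
python3 -m inch '[{"rot":[0,0,0],"xyz":[0,0,0],"jaw":0},{"rot":[0,0,0],"xyz":[0,0,0],"jaw":0},{"rot":[0,0,0],"xyz":[0,0,0],"jaw":0},{"rot":[0,0,0],"xyz":[0,0,0],"jaw":0},{"rot":[0,0,0],"xyz":[0,0,0],"jaw":0},{"rot":[0,0,0],"xyz":[0,0,0],"jaw":0},{"rot":[0,0,0],"xyz":[0,0,0],"jaw":0},{"rot":[0,0,0],"xyz":[0,0,0],"jaw":0}]'
cat > s.py <<'E'
from h import *
s=sensors.observe()
for k in('t','q','tool_pos','tool_rot','wrist_force','moment'):print(k,np.round(s[k],4))
print(s['grip_width'],s['grasp_force'])
E
python3 s.py
```

```text
t: 2.3
tool_pos: [0.4316, -0.1212, 0.0732]
tool_rot: [180.0, -0.0, -0.3]
wrist_force: [-0.3, -0.5, 0.1]
grip_width: 0.0641
grasp_force: 0.0
t: 2.97
tool_pos: [0.432, -0.1188, 0.0739]
tool_rot: [-179.7, -0.1, -0.2]
wrist_force: [-6.3, 21.8, 28.0]
grip_width: 0.0425
grasp_force: 56.9
t 2.9667
q [-15.5654  12.6008 -28.0178  49.3189   0.287  164.6592]
tool_pos [ 0.432  -0.1188  0.0739]
tool_rot [-1.797398e+02 -1.362000e-01 -2.248000e-01]
wrist_force [-6.3203 21.7788 28.0409]
moment [4.7749 1.3151 0.025 ]
0.042514759883203405 56.90821409225464
```

```bash
python3 -m inch '[{"rot":[0,0,0],"xyz":[-0.5,-1,-1],"jaw":0},{"rot":[0,0,0],"xyz":[-1,-2,-2],"jaw":0},{"rot":[0,0,0],"xyz":[-1,-2.5,-2],"jaw":0},{"rot":[0,0,0],"xyz":[-1,-2.5,-2],"jaw":0},{"rot":[0,0,0],"xyz":[-1,-2.5,-2],"jaw":0},{"rot":[0,0,0],"xyz":[-1,-2.5,-2],"jaw":0},{"rot":[0,0,0],"xyz":[-1,-2.5,-2],"jaw":0},{"rot":[0,0,0],"xyz":[-1,-2.5,-2],"jaw":0}]'
python3 s.py
```

```text
t: 3.63
tool_pos: [0.4317, -0.1184, 0.0745]
tool_rot: [-180.0, -0.1, -0.3]
wrist_force: [12.5, -2.0, -22.3]
grip_width: 0.0418
grasp_force: 68.0
t 3.6333
q [-1.535930e+01  1.246720e+01 -2.809710e+01  4.930560e+01  3.980000e-02
  1.649203e+02]
tool_pos [ 0.4317 -0.1184  0.0745]
tool_rot [-1.799954e+02 -1.360000e-01 -2.795000e-01]
wrist_force [ 12.4624  -1.9789 -22.3203]
moment [-0.0126 -2.6476  0.2967]
0.04180427443328297 67.99276828765869
```

```bash
python3 -m inch '[{"rot":[0,0,-2],"xyz":[1,0,0.5],"jaw":0},{"rot":[0,0,-4],"xyz":[1,0,0.9],"jaw":0},{"rot":[0,0,-6],"xyz":[1,0,0.9],"jaw":0},{"rot":[0,0,-8],"xyz":[1,0,0.9],"jaw":0},{"rot":[0,0,-10],"xyz":[1,0,0.9],"jaw":0},{"rot":[0,0,-12],"xyz":[1,0,0.9],"jaw":0},{"rot":[0,0,-14],"xyz":[1,0,0.9],"jaw":0},{"rot":[0,0,-16],"xyz":[1,0,0.9],"jaw":0}]'
python3 s.py
```

```text
t: 4.3
tool_pos: [0.4318, -0.1178, 0.0743]
tool_rot: [-180.0, -0.1, 15.8]
wrist_force: [-0.9, 5.7, 6.2]
grip_width: 0.0417
grasp_force: 71.2
t 4.3
q [-1.531490e+01  1.253930e+01 -2.804340e+01  4.936280e+01  8.800000e-02
  1.488757e+02]
tool_pos [ 0.4318 -0.1178  0.0743]
tool_rot [-1.799528e+02 -9.220000e-02  1.580940e+01]
wrist_force [-0.8968  5.712   6.2099]
moment [ 1.6269  0.285  -0.1263]
0.04171202889887182 71.2448000907898
```

```bash
for i in 1; do python3 -m inch '[{"rot":[0,0,-2],"xyz":[0,0,0],"jaw":0},{"rot":[0,0,-4],"xyz":[0,0,0],"jaw":0},{"rot":[0,0,-6],"xyz":[0,0,0],"jaw":0},{"rot":[0,0,-8],"xyz":[0,0,0],"jaw":0},{"rot":[0,0,-10],"xyz":[0,0,0],"jaw":0},{"rot":[0,0,-12],"xyz":[0,0,0],"jaw":0},{"rot":[0,0,-14],"xyz":[0,0,0],"jaw":0},{"rot":[0,0,-16],"xyz":[0,0,0],"jaw":0}]'; done
python3 s.py
python3 -m inch '[{"rot":[0,0,-2],"xyz":[0,0,0],"jaw":0},{"rot":[0,0,-4],"xyz":[0,0,0],"jaw":0},{"rot":[0,0,-6],"xyz":[0,0,0],"jaw":0},{"rot":[0,0,-8],"xyz":[0,0,0],"jaw":0},{"rot":[0,0,-10],"xyz":[0,0,0],"jaw":0},{"rot":[0,0,-12],"xyz":[0,0,0],"jaw":0},{"rot":[0,0,-14],"xyz":[0,0,0],"jaw":0},{"rot":[0,0,-16],"xyz":[0,0,0],"jaw":0}]'; python3 s.py
```

```text
t: 4.97
tool_pos: [0.4315, -0.1172, 0.0742]
tool_rot: [-179.9, -0.1, 31.8]
wrist_force: [-2.4, 11.2, 8.8]
grip_width: 0.0419
grasp_force: 71.6
t 4.9667
q [-15.297   12.53   -28.0615  49.3988   0.1498 132.8823]
tool_pos [ 0.4315 -0.1172  0.0742]
tool_rot [-1.799052e+02 -1.164000e-01  3.182050e+01]
wrist_force [-2.4381 11.2483  8.7702]
moment [ 2.6255  0.8247 -0.3262]
0.04187131689921568 71.5668511390686
t: 5.63
tool_pos: [0.431, -0.1168, 0.0742]
tool_rot: [-179.9, -0.2, 47.8]
wrist_force: [-7.1, 15.5, 14.7]
grip_width: 0.0419
grasp_force: 72.0
t 5.6333
q [-15.2841  12.5195 -28.0847  49.4437   0.1927 116.8949]
tool_pos [ 0.431  -0.1168  0.0742]
tool_rot [-1.798701e+02 -1.502000e-01  4.782080e+01]
wrist_force [-7.0576 15.4547 14.7403]
moment [ 3.4176  1.6023 -0.5414]
0.04191873494593074 72.03130960464478
```

```bash
python3 -m inch '[{"rot":[0,0,-2],"xyz":[0.7,-1.7,-0.6],"jaw":0},{"rot":[0,0,-4],"xyz":[0.7,-1.7,-0.6],"jaw":0},{"rot":[0,0,-6],"xyz":[0.7,-1.7,-0.6],"jaw":0},{"rot":[0,0,-8],"xyz":[0.7,-1.7,-0.6],"jaw":0},{"rot":[0,0,-10],"xyz":[0.7,-1.7,-0.6],"jaw":0},{"rot":[0,0,-12],"xyz":[0.7,-1.7,-0.6],"jaw":0},{"rot":[0,0,-14],"xyz":[0.7,-1.7,-0.6],"jaw":0},{"rot":[0,0,-16],"xyz":[0.7,-1.7,-0.6],"jaw":0}]'; python3 s.py|tail -4
python3 -m inch '[{"rot":[0,0,-2],"xyz":[0,0,0],"jaw":0},{"rot":[0,0,-4],"xyz":[0,0,0],"jaw":0},{"rot":[0,0,-6],"xyz":[0,0,0],"jaw":0},{"rot":[0,0,-8],"xyz":[0,0,0],"jaw":0},{"rot":[0,0,-10],"xyz":[0,0,0],"jaw":0},{"rot":[0,0,-12],"xyz":[0,0,0],"jaw":0},{"rot":[0,0,-14],"xyz":[0,0,0],"jaw":0},{"rot":[0,0,-16],"xyz":[0,0,0],"jaw":0}]'; python3 s.py|tail -4
```

```text
t: 6.3
tool_pos: [0.4304, -0.1162, 0.0743]
tool_rot: [-180.0, -0.0, 63.8]
wrist_force: [-0.4, 4.5, -1.1]
grip_width: 0.0414
grasp_force: 70.1
tool_rot [-1.79964e+02 -4.91000e-02  6.37783e+01]
wrist_force [-0.3771  4.4923 -1.0859]
moment [ 0.9905  0.6077 -0.6315]
0.041443028569173104 70.14878153800964
t: 6.97
tool_pos: [0.4298, -0.116, 0.0743]
tool_rot: [-179.9, -0.1, 79.8]
wrist_force: [-5.3, 5.0, 3.6]
grip_width: 0.0417
grasp_force: 70.8
tool_rot [-1.799176e+02 -5.770000e-02  7.978210e+01]
wrist_force [-5.3456  5.0175  3.6383]
moment [ 1.1518  1.6153 -0.665 ]
0.04169864207794781 70.8450973033905
```

```bash
python3 -m inch '[{"rot":[0,0,-2],"xyz":[0.4,-0.6,0],"jaw":0},{"rot":[0,0,-4],"xyz":[0.4,-0.6,0],"jaw":0},{"rot":[0,0,-6],"xyz":[0.4,-0.6,0],"jaw":0},{"rot":[0,0,-8],"xyz":[0.4,-0.6,0],"jaw":0},{"rot":[0,0,-10],"xyz":[0.4,-0.6,0],"jaw":0},{"rot":[0,0,-12],"xyz":[0.4,-0.6,0],"jaw":0},{"rot":[0,0,-14],"xyz":[0.4,-0.6,0],"jaw":0},{"rot":[0,0,-16],"xyz":[0.4,-0.6,0],"jaw":0}]'; python3 s.py|tail -4
```

```text
t: 7.63
tool_pos: [0.4291, -0.116, 0.0743]
tool_rot: [-179.9, -0.0, 95.8]
wrist_force: [-7.2, 1.1, 3.2]
grip_width: 0.0421
grasp_force: 70.9
tool_rot [-1.799078e+02 -1.980000e-02  9.575970e+01]
wrist_force [-7.2167  1.0763  3.2216]
moment [ 0.2619  1.9381 -0.6054]
0.042065333524868805 70.8591091632843
```

The torque has levelled off at about 0.63 N m, so the head is free. Release and rise.

```bash
python3 -m inch '[{"rot":[0,0,0],"xyz":[0,0,0],"jaw":68},{"rot":[0,0,0],"xyz":[0,0,0],"jaw":68},{"rot":[0,0,0],"xyz":[0,0,0],"jaw":68},{"rot":[0,0,0],"xyz":[0,0,-8],"jaw":68},{"rot":[0,0,0],"xyz":[0,0,-25],"jaw":68},{"rot":[0,0,0],"xyz":[0,0,-48],"jaw":68},{"rot":[0,0,0],"xyz":[0,0,-72],"jaw":68},{"rot":[0,0,0],"xyz":[0,0,-90],"jaw":68}]'; python3 s.py
```

```text
t: 8.3
tool_pos: [0.4304, -0.1162, 0.1666]
tool_rot: [179.9, 0.0, 95.7]
wrist_force: [0.4, -0.7, 0.1]
grip_width: 0.0583
grasp_force: 0.0
t 8.3
q [-1.51035e+01  7.69110e+00 -1.94454e+01  6.27628e+01  1.00000e-03
  6.92193e+01]
tool_pos [ 0.4304 -0.1162  0.1666]
tool_rot [1.799056e+02 3.480000e-02 9.567720e+01]
wrist_force [ 0.4136 -0.68    0.0694]
moment [ 0.0189 -0.0165 -0.0097]
0.05834201682742662 0.0
```

```bash
python3 -m inch '[{"rot":[0,0,-6],"xyz":[-10,20,0],"jaw":55},{"rot":[0,0,-13],"xyz":[-20,44,0],"jaw":55},{"rot":[0,0,-20],"xyz":[-31,68,0],"jaw":55},{"rot":[0,0,-27],"xyz":[-42,92,0],"jaw":55},{"rot":[0,0,-34],"xyz":[-53,116,0],"jaw":55},{"rot":[0,0,-41],"xyz":[-65,140,0],"jaw":55},{"rot":[0,0,-46],"xyz":[-74,160,0],"jaw":55},{"rot":[0,0,-46.7],"xyz":[-77,166,0],"jaw":55}]'; python3 s.py
python3 - <<'E'
from h import *
c=capture("wrist");cv2.imwrite("pics/w2.png",c["color"][...,::-1])
for z in(.031,.081):print(proj(c,np.array([.6035,-.1765,z])))
E
```

```text
t: 8.97
tool_pos: [0.6052, -0.177, 0.1641]
tool_rot: [180.0, 0.1, 142.7]
wrist_force: [0.0, -0.4, 0.9]
grip_width: 0.0466
grasp_force: 0.0
t 8.9667
q [-1.63029e+01  2.91737e+01  1.01530e+01  7.09233e+01 -3.40000e-03
  2.10183e+01]
tool_pos [ 0.6052 -0.177   0.1641]
tool_rot [1.799831e+02 5.340000e-02 1.426788e+02]
wrist_force [ 0.0448 -0.4442  0.9262]
moment [-0.0511 -0.063  -0.0181]
0.046597096740057645 0.0
[324.12455251 194.76356961]
[324.25004778 210.78106175]
```

View pics/w2.png

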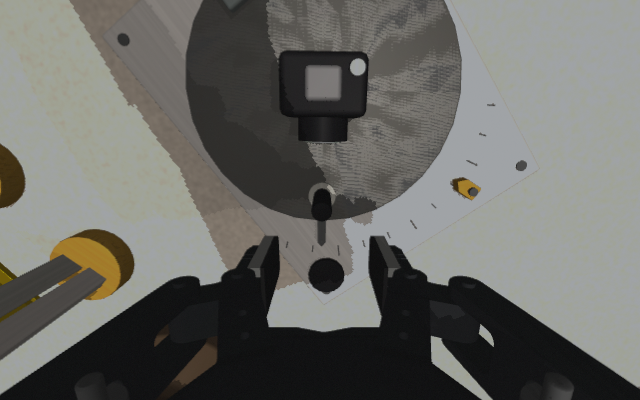

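The wrist view shows the post top at (321,211), where predicted, with jaws straddling it. The brass index is at (465,187). Descend and close.

```bash
python3 -m inch '[{"rot":[0,0,0],"xyz":[1.5,-1,12],"jaw":55},{"rot":[0,0,0],"xyz":[1.5,-1,28],"jaw":55},{"rot":[0,0,0],"xyz":[1.5,-1,46],"jaw":55},{"rot":[0,0,0],"xyz":[1.5,-1,64],"jaw":55},{"rot":[0,0,0],"xyz":[1.5,-1,82],"jaw":55},{"rot":[0,0,0],"xyz":[1.5,-1,95],"jaw":55},{"rot":[0,0,0],"xyz":[1.5,-1,100],"jaw":55},{"rot":[0,0,0],"xyz":[1.5,-1,100],"jaw":55}]'; python3 -m inch '[{"rot":[0,0,0],"xyz":[0,0,0],"jaw":40},{"rot":[0,0,0],"xyz":[0,0,0],"jaw":30},{"rot":[0,0,0],"xyz":[0,0,0],"jaw":20},{"rot":[0,0,0],"xyz":[0,0,0],"jaw":0},{"rot":[0,0,0],"xyz":[0,0,0],"jaw":0},{"rot":[0,0,0],"xyz":[0,0,0],"jaw":0},{"rot":[0,0,0],"xyz":[0,0,0],"jaw":0},{"rot":[0,0,0],"xyz":[0,0,0],"jaw":0}]'; python3 s.py
```

```text
t: 9.68
tool_pos: [0.5999, -0.1757, 0.0635]
tool_rot: [-180.0, -0.1, 142.3]
wrist_force: [-1.0, 0.3, -0.3]
grip_width: 0.047
grasp_force: 0.0
t: 10.35
tool_pos: [0.6016, -0.1762, 0.0653]
tool_rot: [180.0, 0.1, 142.4]
wrist_force: [-2.0, 0.6, 8.5]
grip_width: 0.0144
grasp_force: 58.3
t 10.35
q [-1.63228e+01  3.20171e+01  2.45000e-02  5.79112e+01  2.00000e-03
  2.12827e+01]
tool_pos [ 0.6016 -0.1762  0.0653]
tool_rot [1.799632e+02 8.890000e-02 1.423945e+02]
wrist_force [-2.0315  0.6229  8.5177]
moment [0.1367 0.4165 0.0187]
0.014440995218636801 58.32525193691254
```

```bash
python3 -m inch '[{"rot":[0,0,-1],"xyz":[0,1.6,0],"jaw":0},{"rot":[0,0,-3],"xyz":[0.1,4.8,0],"jaw":0},{"rot":[0,0,-6],"xyz":[0.5,9.6,0],"jaw":0},{"rot":[0,0,-9],"xyz":[1.1,14.4,0],"jaw":0},{"rot":[0,0,-12],"xyz":[2.0,19.1,0],"jaw":0},{"rot":[0,0,-14],"xyz":[2.7,22.3,0],"jaw":0},{"rot":[0,0,-15],"xyz":[3.1,23.8,0],"jaw":0},{"rot":[0,0,-15],"xyz":[3.1,23.8,0],"jaw":0}]'; python3 s.py
```

```text
t: 11.02
tool_pos: [0.6138, -0.1553, 0.0653]
tool_rot: [-180.0, 0.1, 157.5]
wrist_force: [-3.2, -0.6, 7.7]
grip_width: 0.014
grasp_force: 58.4
t 11.0167
q [-1.41904e+01  3.27098e+01  1.20400e+00  5.83948e+01 -1.49000e-02
  8.32230e+00]
tool_pos [ 0.6138 -0.1553  0.0653]
tool_rot [-1.799996e+02  1.005000e-01  1.574873e+02]
wrist_force [-3.2125 -0.5522  7.7167]
moment [-0.1238  0.4478  0.1612]
0.013991276488117644 58.39050114154816
```

Moves freely. Two more steps, 32° now and then the rest after a look.

```bash
python3 -m inch '[{"rot":[0,0,-2],"xyz":[0.1,3.2,0],"jaw":0},{"rot":[0,0,-6],"xyz":[0.5,9.6,0],"jaw":0},{"rot":[0,0,-10],"xyz":[1.4,16.0,0],"jaw":0},{"rot":[0,0,-14],"xyz":[2.7,22.3,0],"jaw":0},{"rot":[0,0,-18],"xyz":[4.5,28.4,0],"jaw":0},{"rot":[0,0,-22],"xyz":[6.7,34.5,0],"jaw":0},{"rot":[0,0,-24],"xyz":[8.0,37.4,0],"jaw":0},{"rot":[0,0,-24],"xyz":[8.0,37.4,0],"jaw":0}]'
python3 -m inch '[{"rot":[0,0,-2],"xyz":[0.1,3.2,0],"jaw":0},{"rot":[0,0,-5],"xyz":[0.4,8.0,0],"jaw":0},{"rot":[0,0,-8],"xyz":[0.9,12.8,0],"jaw":0},{"rot":[0,0,-11],"xyz":[1.7,17.6,0],"jaw":0},{"rot":[0,0,-13],"xyz":[2.4,20.7,0],"jaw":0},{"rot":[0,0,-14],"xyz":[2.7,22.3,0],"jaw":0},{"rot":[0,0,-14],"xyz":[2.7,22.3,0],"jaw":0},{"rot":[0,0,-14],"xyz":[2.7,22.3,0],"jaw":0}]'
python3 s.py
python3 - <<'E'
from h import *
c=capture("wrist");cv2.imwrite("pics/w3.png",c["color"][...,::-1]);np.save("w3.npy",c,allow_pickle=True)
E
```

```text
t: 11.68
tool_pos: [0.6204, -0.1176, 0.0652]
tool_rot: [-179.9, 0.1, -178.4]
wrist_force: [-4.1, -3.6, 8.8]
grip_width: 0.0143
grasp_force: 58.6
t: 12.35
tool_pos: [0.6169, -0.0961, 0.0652]
tool_rot: [-179.9, 0.0, -164.6]
wrist_force: [-4.9, -5.0, 11.4]
grip_width: 0.0139
grasp_force: 58.8
t 12.35
q [ -8.8188  31.7763  -0.3924  57.7785  -0.0807 -24.2119]
tool_pos [ 0.6169 -0.0961  0.0652]
tool_rot [-1.799048e+02  1.500000e-02 -1.646069e+02]
wrist_force [-4.9193 -4.9553 11.3613]
moment [-0.9572  1.1531  0.2732]
0.013938038696597835 58.81156861782074
```

View pics/w3.png

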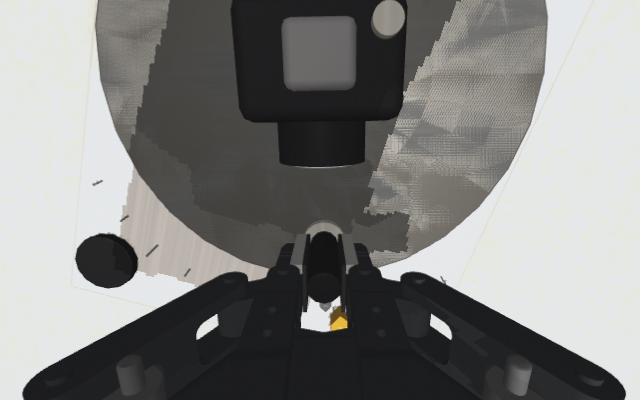

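The pointer tip shows at about (325,310) between the jaws, and the brass index at about (338,318). I'll measure both.

Run:
```python
from h import *
c=np.load("w3.npy",allow_pickle=True).item();s=sensors.observe()
im=c["color"][...,::-1];h=cv2.cvtColor(im,cv2.COLOR_BGR2HSV)
m=(h[...,1]>120)&(h[...,2]>60)&(h[...,0]>12)&(h[...,0]<35);m[:280]=0
ys,xs=np.nonzero(m);print(len(xs),xs.min(),xs.max(),ys.min(),ys.max(),xs[ys<ys.min()+3].mean())
piv=np.array([.5302,-.1205])
for n,p,z in(("ptr",(325,310),.025),("idx corner",(xs[ys==ys.min()].mean(),ys.min()),.024)):
    q=onz(c,p,z)[:2];d=q-piv;print(n,q,np.hypot(*d),np.degrees(np.arctan2(d[1],d[0])))
cv2.imwrite("pics/w3c.png",cv2.resize(im[280:340,290:360],None,fx=8,fy=8,interpolation=cv2.INTER_CUBIC))
t=capture("top");cv2.imwrite("pics/t3.png",t["color"][...,::-1])
print("post ang",np.degrees(np.arctan2(s['tool_pos'][1]-piv[1],s['tool_pos'][0]-piv[0])))
```

```text
316 331 347 307 330 338.4166666666667
ptr [ 0.66808707 -0.08158613] 0.14327293587825138 15.75989087557225
idx corner [ 0.66408689 -0.07304052] 0.14204964299960113 19.518115987753326
post ang 15.661310674679578
```

View pics/w3c.png

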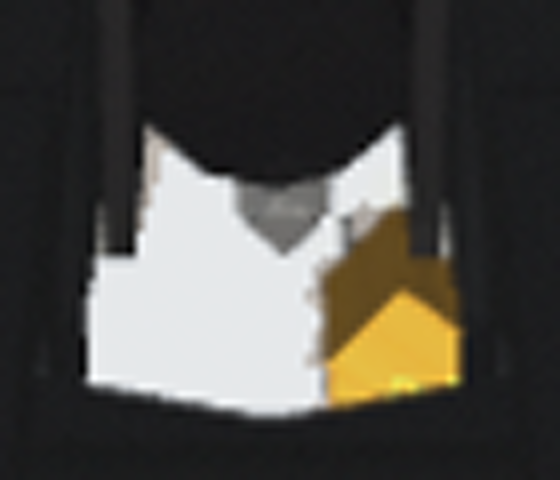

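The crop shows the pointer tip at full-image (325.6,311.6) and the tip of the index's top face at (340.4,316.3).

Run:
```python
from h import *
c=np.load("w3.npy",allow_pickle=True).item()
piv=np.array([.5302,-.1205])
for n,p,z in(("ptr",(325.6,311.6),.024),("ptr",(325.6,311.6),.018),("idxtop",(340.4,316.3),.024),("idxbot",(340.4,306),.012)):
    q=onz(c,p,z)[:2];d=q-piv;print(n,q,np.hypot(*d),np.degrees(np.arctan2(d[1],d[0])))
```

```text
ptr [ 0.66986178 -0.08067766] 0.14522820720249924 15.914661137677687
ptr [ 0.67406159 -0.07948661] 0.14959363038261897 15.912279871927407
idxtop [ 0.67072904 -0.07013721] 0.14928101436597477 19.716663043071403
idxbot [ 0.67102268 -0.06938042] 0.1498140115873924 19.951236102781664
```

```bash
python3 -m inch '[{"rot":[0,0,-0.5],"xyz":[0,0.8,0],"jaw":0},{"rot":[0,0,-1.5],"xyz":[0,2.4,0],"jaw":0},{"rot":[0,0,-2.5],"xyz":[0.1,4,0],"jaw":0},{"rot":[0,0,-3.5],"xyz":[0.2,5.6,0],"jaw":0},{"rot":[0,0,-4],"xyz":[0.2,6.4,0],"jaw":0},{"rot":[0,0,-4],"xyz":[0.2,6.4,0],"jaw":0},{"rot":[0,0,-4],"xyz":[0.2,6.4,0],"jaw":0},{"rot":[0,0,-4],"xyz":[0.2,6.4,0],"jaw":0}]'
python3 s.py
python3 - <<'E'
from h import *
c=capture("wrist");np.save("w4.npy",c,allow_pickle=True)
cv2.imwrite("pics/w4c.png",cv2.resize(c["color"][280:340,290:360,::-1],None,fx=8,fy=8,interpolation=cv2.INTER_CUBIC))
E
```

```text
t: 13.12
tool_pos: [0.615, -0.0903, 0.0652]
tool_rot: [-179.9, -0.0, -160.6]
wrist_force: [-6.9, -6.9, 11.0]
grip_width: 0.0144
grasp_force: 58.9
t 13.1167
q [ -8.3067  31.4692  -0.908   57.5731  -0.0969 -27.6736]
tool_pos [ 0.615  -0.0903  0.0652]
tool_rot [-1.798911e+02 -1.000000e-03 -1.606332e+02]
wrist_force [-6.9226 -6.9053 11.0427]
moment [-1.1213  1.2559  0.3335]
0.01439806921089875 58.869364857673645
```

View pics/w4c.png

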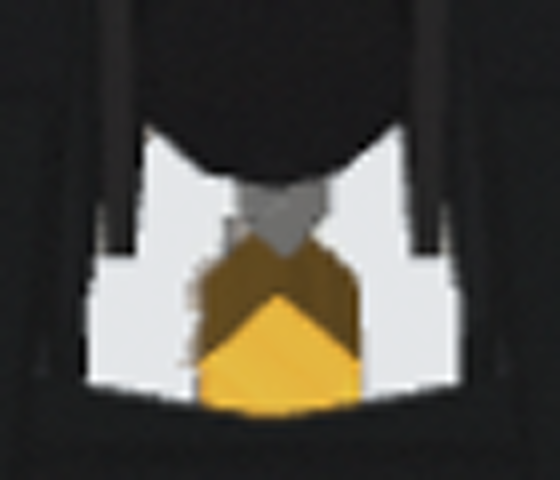

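The pointer tip (285,253) lies within about 0.5 mm of the index tip (279,293). Release and rise.

```bash
python3 -m inch '[{"rot":[0,0,0],"xyz":[0,-0.3,0],"jaw":15},{"rot":[0,0,0],"xyz":[0,-0.3,0],"jaw":50},{"rot":[0,0,0],"xyz":[0,-0.3,0],"jaw":50},{"rot":[0,0,0],"xyz":[0,-0.3,0],"jaw":50},{"rot":[0,0,0],"xyz":[0,-0.3,0],"jaw":50},{"rot":[0,0,0],"xyz":[0,-0.3,-15],"jaw":50},{"rot":[0,0,0],"xyz":[0,-0.3,-40],"jaw":50},{"rot":[0,0,0],"xyz":[0,-0.3,-70],"jaw":50}]'
python3 s.py
```

```text
t: 13.83
tool_pos: [0.614, -0.0894, 0.1334]
tool_rot: [179.9, -0.2, -160.6]
wrist_force: [0.3, -0.2, 0.8]
grip_width: 0.0427
grasp_force: 0.0
t 13.8333
q [-8.28780e+00  2.89490e+01  5.27610e+00  6.65046e+01  4.20000e-03
 -2.76935e+01]
tool_pos [ 0.614  -0.0894  0.1334]
tool_rot [ 1.799138e+02 -1.552000e-01 -1.605942e+02]
wrist_force [ 0.2689 -0.2082  0.8019]
moment [-0.0042 -0.0089 -0.0325]
0.04273439192241551 0.0
```

```bash
python3 -m inch '[{"rot":[0,0,0],"xyz":[5,1,-20],"jaw":50},{"rot":[0,0,-2],"xyz":[25,5,-25],"jaw":60},{"rot":[0,0,-4],"xyz":[52,10,-25],"jaw":80},{"rot":[0,0,-6],"xyz":[80,15,-25],"jaw":80},{"rot":[0,0,-8],"xyz":[110,21,-25],"jaw":80},{"rot":[0,0,-10],"xyz":[140,26,-25],"jaw":80},{"rot":[0,0,-10],"xyz":[168,32,-20],"jaw":80},{"rot":[0,0,-10],"xyz":[185,34.8,-5],"jaw":80}]'
python3 -m inch '[{"rot":[0,0,0],"xyz":[0,0,0],"jaw":80},{"rot":[0,0,0],"xyz":[0,0,0],"jaw":80},{"rot":[0,0,0],"xyz":[0,0,0],"jaw":80},{"rot":[0,0,0],"xyz":[0,0,0],"jaw":80},{"rot":[0,0,0],"xyz":[0,0,0],"jaw":80},{"rot":[0,0,0],"xyz":[0,0,0],"jaw":80},{"rot":[0,0,0],"xyz":[0,0,0],"jaw":80},{"rot":[0,0,0],"xyz":[0,0,0],"jaw":80}]'
python3 s.py
```

```text
t: 14.5
tool_pos: [0.4275, -0.1186, 0.1402]
tool_rot: [-179.9, 0.1, -150.6]
wrist_force: [1.1, -0.9, 0.2]
grip_width: 0.0685
grasp_force: 0.0
t: 15.17
tool_pos: [0.4293, -0.1182, 0.139]
tool_rot: [180.0, -0.0, -150.6]
wrist_force: [0.1, 0.1, -0.2]
grip_width: 0.0683
grasp_force: 0.0
t 15.1667
q [-1.54004e+01  8.82140e+00 -2.23112e+01  5.88688e+01 -2.00000e-04
 -4.48176e+01]
tool_pos [ 0.4293 -0.1182  0.139 ]
tool_rot [ 1.799991e+02 -1.100000e-03 -1.505828e+02]
wrist_force [ 0.06    0.1357 -0.23  ]
moment [-0.0015  0.0027 -0.0069]
0.0683435819444637 0.0
```

```bash
python3 -m inch '[{"rot":[0,0,0],"xyz":[0.6,0.5,10],"jaw":80},{"rot":[0,0,0],"xyz":[0.6,0.5,22],"jaw":80},{"rot":[0,0,0],"xyz":[0.6,0.5,36],"jaw":80},{"rot":[0,0,0],"xyz":[0.6,0.5,50],"jaw":80},{"rot":[0,0,0],"xyz":[0.6,0.5,60],"jaw":80},{"rot":[0,0,0],"xyz":[0.6,0.5,64],"jaw":80},{"rot":[0,0,0],"xyz":[0.6,0.5,64],"jaw":70},{"rot":[0,0,0],"xyz":[0.6,0.5,64],"jaw":60}]'
python3 -m inch '[{"rot":[0,0,0],"xyz":[0,0,0],"jaw":0},{"rot":[0,0,0],"xyz":[0,0,0],"jaw":0},{"rot":[0,0,0],"xyz":[0,0,0],"jaw":0},{"rot":[0,0,0],"xyz":[0,0,0],"jaw":0},{"rot":[0,0,0],"xyz":[0,0,-0.5],"jaw":0},{"rot":[0,0,0],"xyz":[0,0,-1],"jaw":0},{"rot":[0,0,0],"xyz":[0,0,-1],"jaw":0},{"rot":[0,0,0],"xyz":[0,0,-1],"jaw":0}]'
python3 s.py
```

```text
t: 15.83
tool_pos: [0.4284, -0.1182, 0.0753]
tool_rot: [-180.0, 0.0, -150.6]
wrist_force: [0.7, -0.4, -0.1]
grip_width: 0.0515
grasp_force: 0.0
t: 16.5
tool_pos: [0.4289, -0.1187, 0.0763]
tool_rot: [-179.9, 0.0, -150.6]
wrist_force: [4.2, -6.1, -8.5]
grip_width: 0.0418
grasp_force: 63.3
t 16.5
q [-1.54364e+01  1.21138e+01 -2.82553e+01  4.95572e+01 -4.32000e-02
 -4.48271e+01]
tool_pos [ 0.4289 -0.1187  0.0763]
tool_rot [-1.799174e+02  2.180000e-02 -1.506093e+02]
wrist_force [ 4.1723 -6.1411 -8.4581]
moment [-1.1331 -0.8831 -0.0295]
0.0418322143779126 63.27277600765228
```

```bash
python3 -m inch '[{"rot":[0,0,1.5],"xyz":[0,-0.7,0.3],"jaw":0},{"rot":[0,0,3],"xyz":[0,-0.7,0.3],"jaw":0},{"rot":[0,0,4.5],"xyz":[0,-0.7,0.3],"jaw":0},{"rot":[0,0,6],"xyz":[0,-0.7,0.3],"jaw":0},{"rot":[0,0,7.5],"xyz":[0,-0.7,0.3],"jaw":0},{"rot":[0,0,9],"xyz":[0,-0.7,0.3],"jaw":0},{"rot":[0,0,10.5],"xyz":[0,-0.7,0.3],"jaw":0},{"rot":[0,0,12],"xyz":[0,-0.7,0.3],"jaw":0}]'
python3 s.py|tail -4
python3 -m inch '[{"rot":[0,0,1.5],"xyz":[0,0,0],"jaw":0},{"rot":[0,0,3],"xyz":[0,0,0],"jaw":0},{"rot":[0,0,4.5],"xyz":[0,0,0],"jaw":0},{"rot":[0,0,6],"xyz":[0,0,0],"jaw":0},{"rot":[0,0,7.5],"xyz":[0,0,0],"jaw":0},{"rot":[0,0,9],"xyz":[0,0,0],"jaw":0},{"rot":[0,0,10.5],"xyz":[0,0,0],"jaw":0},{"rot":[0,0,12],"xyz":[0,0,0],"jaw":0}]'
python3 s.py|tail -5
```

```text
t: 17.17
tool_pos: [0.4289, -0.1187, 0.0762]
tool_rot: [-180.0, 0.0, -162.6]
wrist_force: [-0.6, 0.5, 0.8]
grip_width: 0.0417
grasp_force: 64.8
tool_rot [-1.799904e+02  4.140000e-02 -1.626339e+02]
wrist_force [-0.6197  0.5046  0.8178]
moment [0.0139 0.0438 0.6374]
0.04173580869766368 64.75980520248413
t: 17.83
tool_pos: [0.4289, -0.1186, 0.0762]
tool_rot: [180.0, 0.0, -174.6]
wrist_force: [0.9, 1.3, 0.3]
grip_width: 0.0417
grasp_force: 64.6
tool_pos [ 0.4289 -0.1186  0.0762]
tool_rot [ 1.799919e+02  4.160000e-02 -1.746328e+02]
wrist_force [0.9204 1.3275 0.2708]
moment [0.1476 0.1452 0.5979]
0.04166555784797872 64.55244898796082
```

```bash
python3 -m inch '[{"rot":[0,0,1],"xyz":[0,0,0],"jaw":0},{"rot":[0,0,2],"xyz":[0,0,0],"jaw":0},{"rot":[0,0,3],"xyz":[0,0,0],"jaw":0},{"rot":[0,0,4],"xyz":[0,0,0],"jaw":0},{"rot":[0,0,5],"xyz":[0,0,0],"jaw":0},{"rot":[0,0,6],"xyz":[0,0,0],"jaw":0},{"rot":[0,0,7],"xyz":[0,0,0],"jaw":0},{"rot":[0,0,8],"xyz":[0,0,0],"jaw":0}]'
python3 s.py|tail -3
python3 -m inch '[{"rot":[0,0,0.5],"xyz":[0,0,0],"jaw":0},{"rot":[0,0,1],"xyz":[0,0,0],"jaw":0},{"rot":[0,0,1.5],"xyz":[0,0,0],"jaw":0},{"rot":[0,0,2],"xyz":[0,0,0],"jaw":0},{"rot":[0,0,2.5],"xyz":[0,0,0],"jaw":0},{"rot":[0,0,3],"xyz":[0,0,0],"jaw":0},{"rot":[0,0,3.5],"xyz":[0,0,0],"jaw":0},{"rot":[0,0,4],"xyz":[0,0,0],"jaw":0}]'
python3 s.py|tail -3
```

```text
t: 18.5
tool_pos: [0.4289, -0.1186, 0.0762]
tool_rot: [180.0, 0.0, 177.4]
wrist_force: [-1.3, 3.3, 7.2]
grip_width: 0.0417
grasp_force: 65.1
wrist_force [-1.3112  3.2652  7.1716]
moment [0.5781 0.2842 0.5423]
0.04168860735520367 65.10336399078369
t: 19.17
tool_pos: [0.4289, -0.1185, 0.0762]
tool_rot: [180.0, 0.0, 173.4]
wrist_force: [-1.3, 3.7, 6.2]
grip_width: 0.0418
grasp_force: 65.1
wrist_force [-1.3187  3.742   6.2285]
moment [0.5688 0.2858 0.586 ]
0.04182499543321288 65.1184344291687
```

```bash
python3 -m inch '[{"rot":[0,0,0.5],"xyz":[0,0,0],"jaw":0},{"rot":[0,0,1],"xyz":[0,0,0],"jaw":0},{"rot":[0,0,1.5],"xyz":[0,0,0],"jaw":0},{"rot":[0,0,2],"xyz":[0,0,0],"jaw":0},{"rot":[0,0,2.5],"xyz":[0,0,0],"jaw":0},{"rot":[0,0,3],"xyz":[0,0,0],"jaw":0},{"rot":[0,0,3.5],"xyz":[0,0,0],"jaw":0},{"rot":[0,0,4],"xyz":[0,0,0],"jaw":0}]'
python3 s.py|tail -2|head -1
python3 -m inch '[{"rot":[0,0,0.5],"xyz":[0,0,0],"jaw":0},{"rot":[0,0,1],"xyz":[0,0,0],"jaw":0},{"rot":[0,0,1.5],"xyz":[0,0,0],"jaw":0},{"rot":[0,0,2],"xyz":[0,0,0],"jaw":0},{"rot":[0,0,2.5],"xyz":[0,0,0],"jaw":0},{"rot":[0,0,3],"xyz":[0,0,0],"jaw":0},{"rot":[0,0,3.5],"xyz":[0,0,0],"jaw":0},{"rot":[0,0,4],"xyz":[0,0,0],"jaw":0}]'
python3 s.py|tail -3
```

```text
t: 19.83
tool_pos: [0.4289, -0.1185, 0.0762]
tool_rot: [180.0, 0.0, 169.4]
wrist_force: [-0.9, 4.2, 5.8]
grip_width: 0.0422
grasp_force: 65.1
moment [0.6586 0.2593 0.6271]
t: 20.5
tool_pos: [0.4289, -0.1185, 0.0762]
tool_rot: [180.0, 0.0, 165.4]
wrist_force: [-2.0, 5.2, 6.6]
grip_width: 0.0418
grasp_force: 65.2
wrist_force [-1.9649  5.2211  6.629 ]
moment [0.7152 0.2683 0.6017]
0.041782699847792 65.16615629196167
```

```bash
python3 -m inch '[{"rot":[0,0,0.5],"xyz":[0,0,0],"jaw":0},{"rot":[0,0,1],"xyz":[0,0,0],"jaw":0},{"rot":[0,0,1.5],"xyz":[0,0,0],"jaw":0},{"rot":[0,0,2],"xyz":[0,0,0],"jaw":0},{"rot":[0,0,2.5],"xyz":[0,0,0],"jaw":0},{"rot":[0,0,3],"xyz":[0,0,0],"jaw":0},{"rot":[0,0,3.5],"xyz":[0,0,0],"jaw":0},{"rot":[0,0,4],"xyz":[0,0,0],"jaw":0}]'
python3 s.py|tail -2|head -1
python3 -m inch '[{"rot":[0,0,0.5],"xyz":[0,0,0],"jaw":0},{"rot":[0,0,1],"xyz":[0,0,0],"jaw":0},{"rot":[0,0,1.5],"xyz":[0,0,0],"jaw":0},{"rot":[0,0,2],"xyz":[0,0,0],"jaw":0},{"rot":[0,0,2.5],"xyz":[0,0,0],"jaw":0},{"rot":[0,0,3],"xyz":[0,0,0],"jaw":0},{"rot":[0,0,3.5],"xyz":[0,0,0],"jaw":0},{"rot":[0,0,4],"xyz":[0,0,0],"jaw":0}]'
python3 s.py|tail -3
```

```text
t: 21.17
tool_pos: [0.4289, -0.1185, 0.0762]
tool_rot: [180.0, 0.0, 161.4]
wrist_force: [-1.2, 3.6, 6.3]
grip_width: 0.0418
grasp_force: 65.2
moment [0.7055 0.2716 0.6981]
t: 21.83
tool_pos: [0.4289, -0.1184, 0.0762]
tool_rot: [179.9, 0.0, 157.4]
wrist_force: [-1.9, 3.8, 6.9]
grip_width: 0.0421
grasp_force: 65.2
wrist_force [-1.9166  3.7766  6.9419]
moment [0.8321 0.2545 0.758 ]
0.04206263035230276 65.24852156639099
```

```bash
python3 -m inch '[{"rot":[0,0,0.5],"xyz":[0,0,0],"jaw":0},{"rot":[0,0,1],"xyz":[0,0,0],"jaw":0},{"rot":[0,0,1.5],"xyz":[0,0,0],"jaw":0},{"rot":[0,0,2],"xyz":[0,0,0],"jaw":0},{"rot":[0,0,2],"xyz":[0,0,0],"jaw":0},{"rot":[0,0,2],"xyz":[0,0,0],"jaw":0},{"rot":[0,0,2],"xyz":[0,0,0],"jaw":0},{"rot":[0,0,2],"xyz":[0,0,0],"jaw":0}]'
python3 s.py|tail -2|head -1
python3 -m inch '[{"rot":[0,0,0.2],"xyz":[0,0,0],"jaw":0},{"rot":[0,0,0.4],"xyz":[0,0,0],"jaw":0},{"rot":[0,0,0.5],"xyz":[0,0,0],"jaw":0},{"rot":[0,0,0.6],"xyz":[0,0,0],"jaw":0},{"rot":[0,0,0.7],"xyz":[0,0,0],"jaw":0},{"rot":[0,0,0.8],"xyz":[0,0,0],"jaw":0},{"rot":[0,0,0.9],"xyz":[0,0,0],"jaw":0},{"rot":[0,0,1],"xyz":[0,0,0],"jaw":0}]'
python3 s.py|tail -3
```

```text
t: 22.5
tool_pos: [0.4289, -0.1185, 0.0761]
tool_rot: [179.9, 0.0, 155.4]
wrist_force: [-1.5, 4.3, 7.1]
grip_width: 0.042
grasp_force: 65.3
moment [0.8152 0.2572 0.5424]
t: 23.17
tool_pos: [0.4289, -0.1184, 0.0762]
tool_rot: [179.9, 0.0, 154.4]
wrist_force: [-1.0, 4.6, 7.1]
grip_width: 0.0415
grasp_force: 65.3
wrist_force [-1.044   4.5727  7.1136]
moment [0.8073 0.2871 0.7368]
0.04152492783562704 65.2746856212616
```

```bash
python3 -m inch '[{"rot":[0,0,0.2],"xyz":[0,0,0],"jaw":0},{"rot":[0,0,0.4],"xyz":[0,0,0],"jaw":0},{"rot":[0,0,0.6],"xyz":[0,0,0],"jaw":0},{"rot":[0,0,0.8],"xyz":[0,0,0],"jaw":0},{"rot":[0,0,1],"xyz":[0,0,0],"jaw":0},{"rot":[0,0,1.2],"xyz":[0,0,0],"jaw":0},{"rot":[0,0,1.6],"xyz":[0,0,0],"jaw":0},{"rot":[0,0,2],"xyz":[0,0,0],"jaw":0}]'
python3 s.py|tail -3
```

```text
t: 23.83
tool_pos: [0.4289, -0.1184, 0.0761]
tool_rot: [179.9, 0.0, 152.4]
wrist_force: [-0.2, 4.7, 6.5]
grip_width: 0.0419
grasp_force: 65.3
wrist_force [-0.1748  4.6782  6.4809]
moment [0.8085 0.2159 0.7912]
0.041873892872663646 65.25241255760193
```

Torque is 0.79 against about 0.60 running free, so it's snug. Let go and rise clear.

```bash
python3 -m inch '[{"rot":[0,0,0],"xyz":[0,0,0],"jaw":75},{"rot":[0,0,0],"xyz":[0,0,0],"jaw":75},{"rot":[0,0,0],"xyz":[0,0,0],"jaw":75},{"rot":[0,0,0],"xyz":[0,0,0],"jaw":75},{"rot":[0,0,0],"xyz":[0,0,-8],"jaw":75},{"rot":[0,0,0],"xyz":[0,0,-25],"jaw":75},{"rot":[0,0,0],"xyz":[0,0,-50],"jaw":75},{"rot":[0,0,0],"xyz":[0,0,-75],"jaw":75}]'
python3 -m inch '[{"rot":[0,0,0],"xyz":[10,0,-20],"jaw":75},{"rot":[0,0,0],"xyz":[25,0,-40],"jaw":75},{"rot":[0,0,0],"xyz":[40,0,-60],"jaw":75},{"rot":[0,0,0],"xyz":[55,0,-80],"jaw":75},{"rot":[0,0,0],"xyz":[65,0,-95],"jaw":75},{"rot":[0,0,0],"xyz":[70,0,-100],"jaw":75},{"rot":[0,0,0],"xyz":[70,0,-100],"jaw":75},{"rot":[0,0,0],"xyz":[70,0,-100],"jaw":75}]'
python3 - <<'E'
from h import *
c=capture("scene")
cv2.imwrite("pics/s9.png",cv2.resize(c["color"][170:315,220:370,::-1],None,fx=4,fy=4,interpolation=cv2.INTER_CUBIC))
E
```

```text
t: 24.5
tool_pos: [0.4281, -0.1187, 0.1519]
tool_rot: [-180.0, -0.1, 152.4]
wrist_force: [0.4, 0.4, 0.8]
grip_width: 0.0643
grasp_force: 0.0
t: 25.17
tool_pos: [0.3668, -0.0865, 0.2505]
tool_rot: [180.0, 0.0, 152.4]
wrist_force: [0.8, 0.6, -0.3]
grip_width: 0.0639
grasp_force: 0.0
```

View pics/s9.png

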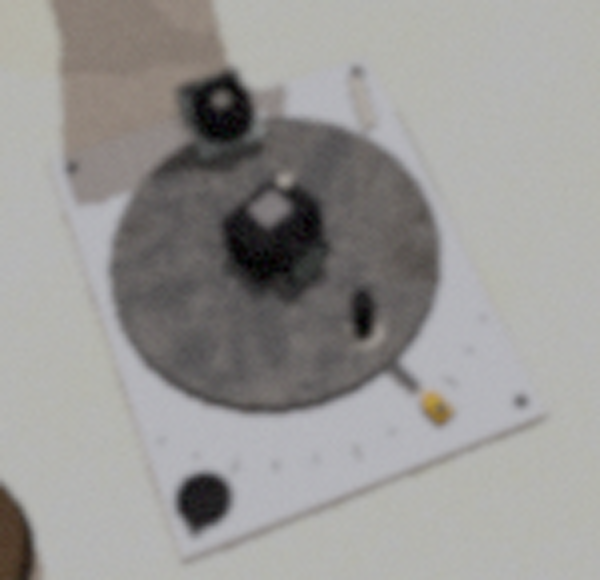

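The pointer, at about (415,388), runs straight to the index block at (437,407). The cap and key have not moved, and the arm is clear, so I'm handing the job in.

```bash
python3 -c "
from cell import manip
print(manip.sign_off())"
```

```text
the job is handed in; nothing more can be done
None
```

I loosened the knob until it ran free, swung the head so its pointer faces the index tip (about 0.5 mm off before I let go of the post), re-tightened to about 0.19 N m above free running, and handed the job in at about 25 s with the arm clear.

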